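# Lay up the dressing tray with a kidney dish and a syringe

## Robot

A 7-joint arm with a two-finger parallel gripper is mounted at the origin on the work surface. World frame = base frame: x ahead of the robot, y to its left, z up, the work surface at z = 0. Lengths are in m, angles in rad, forces in N, time in s.
With the tool pointing down it reaches from about 0.425 to 0.925 m from the base axis. Payload 6.8 kg.
Tool frame: the origin (TCP) lies on the front face of the gripper's body, between the roots of the fingers; the fingertips stand 73 mm ahead of it and the grasp point (between the pads) lies 54 mm ahead of it (env.nose_length is the distance from the TCP to the fingertips, in m); z points along the fingers, y is the line along which they close (so a half turn about z gives the same grasp; the last joint's range is limited). The gripper opens to 85 mm and grips with 20 to 120 N. Pads are 22 mm wide; open, the fingers measure 114 mm over their backs; the gripper's body (76 mm by 85 mm) begins 54 mm behind the grasp point. The pads swing forward as they close: fully open they stand 13 mm farther back than shut.
Start: joints at [-1.255, 0.477, 0.022, 1.555, -0.011, 1.109, -0.083], TCP at [0.278, 0.615, 0.304] pointing down, gripper open.
Joint ranges: [-2.96, 2.96], [-0.34, 2.1], [-1.41, 1.46], [0.24, 2.44], [-1.37, 4.51], [0.17, 1.92], [-2.96, 2.96]. Speed limits (rad/s): [2.39, 2.39, 3.14, 3.14, 3.14, 3.14, 3.14].

## Interface

Orientations are given as a unit quaternion [w, x, y, z].
In Python, from cell import env, kin, camera, calibration, job gives the robot as it stands. The module is installed in compiled form; this text tells all that it offers. Calls block until the motion is done:
- env.reach(position, orientation): joint-space move of the TCP to a pose.
- env.movel(position, velocity=0.15, rot=None, stop_force=None): straight line of the TCP; rot=None keeps the orientation; velocity is the mean speed in m/s. With stop_force (N) it stops when the force on the tool has changed by that much, and returns True; else False.
- env.goto_joints(angles): joint-space move.
- env.grip(opening, f_grip=None): finger opening in m; f_grip is the grip in N (None keeps the last); returns when the fingers have stopped.
- env.dwell(seconds).
- kin.inverse_kinematics(position, orientation): joint angles nearest the present ones, or None.
- env.get_state(): the state.
- camera(name): name is "scene" or "side" or "wrist"; returns (picture, depth): 480x640x3 uint8, blue, green, red; 480x640 float32, m along the optical axis (not along the pixel's ray), 0 where there is no reading.
- calibration(name): a dict with "fx", "fy", "cx", "cy" (pixels), "rvec" (rotation vector, rad) and "tvec" (3), from world to camera coordinates, as OpenCV has them. Camera axes: x right, y down, z forward; pixel columns grow to the right and rows downward; lengths in m; the calibration is good to about 2 mm. A picture is of the moment at which its call begins: read the wrist's pose just before it. calibration takes no time and is no camera call; for the wrist camera it gives the pose at the moment of the call.
A pose or a line that the arm cannot do raises env.PlanningError and nothing moves.
- job.job_done(): hands the job in; it is judged then, once.
The state is a dict: "time": time; "qpos": joint angles; "joint_velocities": joint speeds; "joint_torque": joint torques, N m; "tcp_pos": TCP position; "orientation": TCP orientation; "force": force on the tool from outside, world axes, zero at the start; "torque": the same for the moment, N m; "opening": finger opening in m; "gripper_force": force on a finger pad.
Only numpy, scipy, OpenCV 4.12 (cv2) and the standard library are available. Lean on these libraries where they do the work, as an engineer would, in place of code of your own. Each camera call takes 0.05 s, during which the arm holds its last target. There are 200 camera calls.

## Task

Lay up the dressing tray: first lift just the top kidney dish off the nested pile and stand it gently on the empty steel tray, leaving room for a syringe beside it. Then take the larger of the two syringes out of the top drawer of the small drawer unit and lay it gently flat on the tray next to the dish, not in it. Leave the drawer pushed fully shut, and do not disturb the rest of the pile, the smaller syringe, or the small bowl, vial and forceps about them.

Things in the scene. Friction and masses are not known exactly. Their poses are not given: they have to be found in the camera images.
- dish_grip (a point): top one of three alike steel kidney dishes, nested: bean shape 200 mm long, 64 mm wide across the waist (and all along, across the bend; 89 mm over the whole bean), 56 mm high. Point at the waist's centre, 10 mm below the rim, 46 mm above the underside. x: along the dish, y: across the waist to the bulging side, z: up. Hold it by the outside of the waist: one finger in the hollow, one on the bulge
- dish: the same top dish, 0.14 to 0.24 kg; origin on its underside. Upright 4 mm walls: the rim band (upper 34 mm) is 64 mm wide, the foot (lower 22 mm) 50 mm wide, sitting inside the dish below with 3 mm play, the band's lower edge on that dish's rim. So the next rim, just as wide, is 34 mm below this one: fingers reaching deeper would take both dishes. Clear of the next once raised 22 mm
- dish_mid: second dish of the pile, alike; origin on its underside at the waist's centre, about 34 mm above the trolley top
- dish_low: lowest dish of the pile, alike, standing on the trolley top; origin on its underside at the waist's centre
- tray_floor (a point): plain shallow steel tray 290 mm (x) by 220 mm (y) outside, fixed to the trolley top, empty at the start; its rim is 15 mm above the trolley top, the wall 3 mm thick. Point at the centre of its inner floor, which lies 3 mm above the trolley top
- drawer (a joint): top drawer of a pale grey two-drawer unit (220 mm deep, 210 wide, 135 high, fixed): 0 fully shut, grows as it slides out to the robot (m), stop at 0.17; starts shut or a few mm open, moves with 1 to 2 N, stays where left. Out by 0.155 or more, what lies in its front part lifts straight out clear of the unit. Its floor is 75.5 mm above the trolley top; inside 184 mm wide, walls rise 42 mm above the floor
- drawer_handle (a point): middle of the top drawer's steel bar handle: level round bar 10 mm thick, 90 mm long, along y, 42 mm (to its middle) in front of the drawer's front face, 33 mm below the unit's top. x points from the robot into the unit: the drawer opens along -x. It moves with the drawer
- unit_front (a point): top edge of the drawer unit's front, its middle, 135 mm above the trolley top; x points into the unit, y along the front. The shut drawer's front is flush with it
- syringe_mid (a point): the larger syringe, white plastic, about 38 g, lying on the top drawer's floor along its depth, in its front part, nozzle roughly to the robot: barrel 25 mm thick, 95 mm long, with a 44 mm wide, 25 mm high flange at its rear end, nozzle 13 mm in front, plunger 12 mm behind, 120 mm in all. Point at the barrel's middle, on its axis, 12.5 mm above the floor. -x: to the nozzle, z: up
- syringe: the same larger syringe; origin under the barrel's middle
- syringe_small_mid (a point): the smaller syringe, white plastic, lying beside the larger one in the same drawer (which one is left or right varies): barrel 16 mm thick and 65 mm long, 90 mm in all. Point at the barrel's middle, on its axis. It stays in the drawer
- gallipot: small steel bowl 66 mm across, 38 mm high, stands near one end of the pile; origin under its centre
- vial: amber glass vial 44 mm across, 75 mm high, stands just beyond the tray's far end; origin under its centre
- forceps: closed steel dressing forceps 148 mm long, 9 mm high, lying near the robot; origin under its middle

How it is judged:
On the way, in this order (a step that is already met when the one before it is completed fails the run):
1. the top dish stands upright on the tray's floor, let go (horizontal distance between dish_grip and tray_floor below 0.115 m and height (world z) of dish_grip below 0.054 m and angle between dish_grip's own z axis and vertical below 0.06 rad and contact force between the fingers and dish below 0.05 N and linear speed of dish below 0.02 m/s), for 0.2 s.
2. the larger syringe lies flat on the tray's floor beside the dish, let go (x of syringe_mid in the frame of tray_floor between -0.135 and 0.135 m and y of syringe_mid in the frame of tray_floor between -0.1 and 0.1 m and height (world z) of syringe_mid below 0.021 m and angle between syringe_mid's own x axis and vertical between 1.45 and 1.69 rad and horizontal distance between syringe_mid and dish_grip above 0.036 m and contact force between the fingers and syringe below 0.05 N and linear speed of syringe below 0.02 m/s), for 0.2 s.
At the end, for the whole second after the job is handed in: The top dish stands upright (within 3 degrees) and at rest wholly on the tray's floor; the larger syringe lies flat (within 7 degrees) and at rest on the tray's floor, outside the dish; the top drawer is shut to within 8 mm (all of step 1 and all of step 2 and value of joint drawer below 0.008 m); the robot touches nothing.
It fails at once if a lower dish of the pile is carried off, shifted by more than 30 mm or tipped (distance of any of dish_mid, dish_low from where it was at the start of the episode above 0.03 m or angle between any of dish_mid, dish_low's own z axis and vertical above 0.2 rad).
It fails at once if the dish is dropped (falls faster than 0.7 m/s, about 25 mm) (contact force between the fingers and dish below 0.05 N and linear speed of dish above 0.7 m/s).
It fails at once if the larger syringe is dropped (falls faster than 0.7 m/s, about 25 mm) (contact force between the fingers and syringe below 0.05 N and linear speed of syringe above 0.7 m/s).
It fails at once if the smaller syringe is lifted out of the drawer (height (world z) of syringe_small_mid above 0.125 m).
It fails at once if a small bowl, vial or forceps is shifted by more than 30 mm (distance of any of gallipot, vial, forceps from where it was at the start of the episode above 0.03 m).
It also fails if it takes over 72 s, if anything falls off the work surface, if the arm or the gripper's body presses on something with over 40 N, if the wrist force passes 120 N, or if a joint passes its speed limit or range.

## Working session

There is one attempt and no reset: what is moved stays moved. The work goes in short steps, each a Python script; the robot and the scene stay as the last script left them, time stands still between calls to the robot, and variables do not carry over. Pictures are saved under pics/ and viewed, at most 10 in all, crops included, and the job is handed in when it is done.

```bash
mkdir -p pics
python3 - <<'E'
from cell import env,kin,camera,calibration
import cv2,numpy as np
for n in ("scene","side"):
    im,d=camera(n); c=calibration(n); cv2.imwrite(f"pics/{n}0.png",im); np.savez(f"pics/{n}0.npz",im=im,d=d,**c)
    R=cv2.Rodrigues(np.array(c["rvec"]))[0]; print(n,c["fx"],-R.T@np.ravel(c["tvec"]),R[2],(d>0).mean())
s=env.get_state();print(s["tcp_pos"],s["orientation"],s["time"],s["opening"],env.nose_length)
E
```

```text
scene 470.75218503431273 [ 1.339858   -0.11247567  0.78834374] [-0.74767223  0.12598491 -0.6520077 ] 0.9958268229166667
side 527.0124512943679 [ 0.16051196 -0.6019127   0.73734229] [ 0.42628079  0.61747373 -0.66106798] 0.995986328125
[0.27739278 0.61492219 0.30301103] [-9.78332252e-05  2.10285516e-01  9.77639664e-01 -8.24612048e-04] 0.1 0.0853072334966461 0.0726
```

View pics/scene0.png

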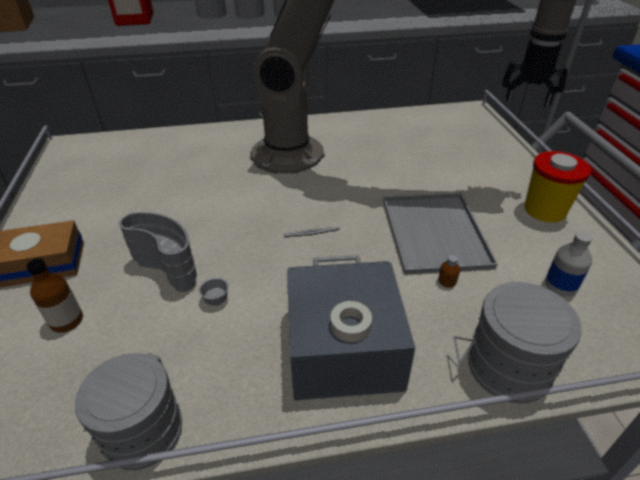

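View pics/side0.png

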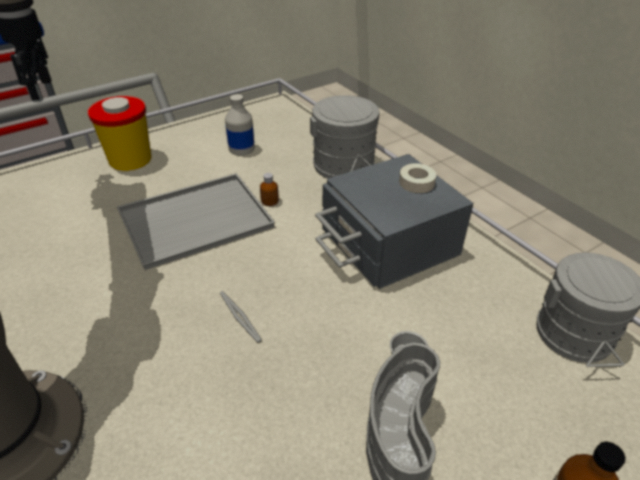

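The scene view shows the pile at about (160,245), the gallipot at (213,292), the tray at (437,232), the unit at (350,320) with its handle at (337,260), the forceps at (312,231) and the vial at (449,270). The side view shows the pile at (403,405), partly cut off at the bottom, with its hollow facing right (+x).

```bash
cat > h.py <<'E'
import numpy as np,cv2
def cloud(d,c):
    R=cv2.Rodrigues(np.array(c["rvec"],float))[0]; t=np.ravel(c["tvec"])
    v,u=np.mgrid[:480,:640]
    P=np.dstack([(u-c["cx"])/c["fx"]*d,(v-c["cy"])/c["fy"]*d,d])
    W=(P-t)@R; W[d<=0]=np.nan; return W
def load(n):
    z=np.load(f"pics/{n}.npz"); return z["im"],cloud(z["d"],z)
E
python3 - <<'E'
from h import *
def box(P):
    r=cv2.minAreaRect((P[:,:2]*1000).astype(np.float32)); return len(P),np.round(r[0],1),np.round(r[1],1),round(r[2],1),np.round(np.median(P[:,2])*1000,1),np.round(P[:,2].std()*1000,1)
M=np.full((900,1500,3),0,np.uint8)
for n in ("scene0","side0"):
    im,W=load(n)
    x,y,z=W[...,0],W[...,1],W[...,2]
    print(n,"table z",np.nanmedian(z[(abs(z)<.02)]))
    k=(z>.115)&(z<.132)&(y<-.1)&(y>-.5)&(x>.35)&(x<.85)
    n_,lab,st,_=cv2.connectedComponentsWithStats(k.astype(np.uint8))
    for i in range(1,n_):
        if st[i,4]>40: print(" hi",st[i],box(W[lab==i]))
    k=(z>.127)&(z<.143)&(x>.5)&(x<1)&(y>-.2)&(y<.3)
    n_,lab,st,_=cv2.connectedComponentsWithStats(k.astype(np.uint8))
    for i in range(1,n_):
        if st[i,4]>100: print(" unit",st[i],box(W[lab==i]))
    k=(z>.006)&(z<.06)&(y<.5)&(y>-.5)&(x>.35)&(x<.85)
    n_,lab,st,_=cv2.connectedComponentsWithStats(k.astype(np.uint8))
    for i in range(1,n_):
        if st[i,4]>40: print(" lo",st[i],box(W[lab==i]))
    k=(z>.09)&(z<.115)&(y<.15)&(y>-.15)&(x>.4)&(x<.68)
    n_,lab,st,_=cv2.connectedComponentsWithStats(k.astype(np.uint8))
    for i in range(1,n_):
        if st[i,4]>10: print(" handle",st[i],box(W[lab==i]))
    # top-down map colored by height, robot x up, y left
    g=np.isfinite(z)&(x>.3)&(x<1.0)&(abs(y)<.5)&(z>-.01)&(z<.2)
    r=(900-(x[g]-.3)*1200).astype(int).clip(0,899); c=(700-y[g]*1200).astype(int).clip(0,1499)
    A=np.zeros((900,1500),np.uint8); A[r,c]=(z[g]*1000+40).clip(1,255)
    cv2.imwrite(f"pics/top_{n}.png",cv2.resize(cv2.applyColorMap(A,cv2.COLORMAP_JET),(800,480)))
E
```

```text
scene0 table z 6.56125353799741e-05
 hi [119 212  71  46 660] (660, array([ 484.4, -338.8]), array([200.2,  90.1]), 43.6, np.float64(122.5), np.float64(3.2))
 hi [146 353  15   9  46] (46, array([ 829.4, -315. ]), array([28.,  6.]), 56.4, np.float64(126.9), np.float64(2.4))
 unit [ 287  261  129  100 9257] (9257, array([778.3,  24.1]), array([210.6, 222.1]), 84.9, np.float64(134.9), np.float64(1.7))
 unit [481 310  54  52 303] (303, array([901.6, 266.1]), array([121.4,  29. ]), 18.8, np.float64(137.1), np.float64(4.2))
 unit [340 313  22  13 198] (198, array([821. ,  25.5]), array([35.4, 22.4]), 59.0, np.float64(135.5), np.float64(2.7))
 lo [ 386  197  112   90 1159] (1159, array([503.8, 326.7]), array([224.2, 325.8]), 84.6, np.float64(16.9), np.float64(14.1))
 lo [284 227  55   9 157] (157, array([413.7,  14.6]), array([141.9,  20.7]), 88.7, np.float64(7.7), np.float64(1.1))
 lo [129 249  68  42 826] (826, array([ 518.3, -354.4]), array([182.5,  76. ]), 68.4, np.float64(38.4), np.float64(14.9))
 lo [199 277  30  29 652] (652, array([ 602.1, -229.9]), array([65.1, 64.2]), 31.2, np.fl
[... 1327 characters left out ...]
 array([409.1,  12.6]), array([ 18.1, 143.9]), 2.9, np.float64(7.5), np.float64(1.0))
 lo [ 537  304   78   63 1515] (1515, array([ 830.2, -373.8]), array([145.5,  39.6]), 90.0, np.float64(35.0), np.float64(15.0))
 lo [390 331  39  23 446] (446, array([ 604.5, -219.3]), array([40.1, 64.6]), 68.9, np.float64(31.2), np.float64(8.3))
 lo [421 394  13  24  95] (95, array([ 541.9, -334.9]), array([37.7,  2.6]), 16.7, np.float64(42.0), np.float64(10.9))
 lo [366 418  16  62 264] (264, array([ 428.3, -343.6]), array([91.7,  8.8]), 62.2, np.float64(49.4), np.float64(11.6))
 handle [ 315  191   75   65 1055] (1055, array([645.2,  26.3]), array([ 64. , 207.6]), 1.2, np.float64(104.6), np.float64(5.9))
```

Run:
```python
import cv2,numpy as np
a=cv2.imread("pics/scene0.png")[180:320,90:500]; b=cv2.imread("pics/side0.png")[160:480,300:480]
a=cv2.resize(a,(800,273),interpolation=cv2.INTER_CUBIC); b=cv2.resize(b,None,fx=1,fy=1)
C=np.zeros((600,800,3),np.uint8); C[:273]=a; C[273:593,:180]=b
t=cv2.imread("pics/top_side0.png"); C[280:600,200:733]=cv2.resize(t,(533,320)); cv2.imwrite("pics/c1.png",C)
```

```text
(no output)
```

View pics/c1.png

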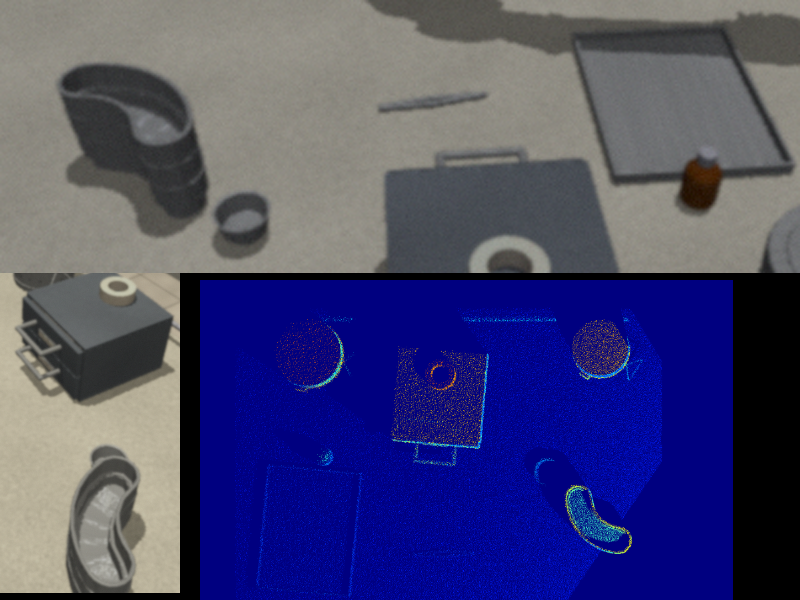

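The depth clouds agree between views. The pile's rim box is 200×90 mm at 43.5° with the hollow towards +x/-y, and the unit is yawed by -5.2°. I'll refine the waist and fit the tray.

```bash
cat >> h.py <<'E'
def q(phi):  # tool down, closing axis at angle phi (rad) in the xy plane
    a=(phi+np.pi/2)/2; return np.array([0,np.cos(a),np.sin(a),0.])
E
python3 - <<'E'
from h import *
th=np.radians(43.45); ex=np.array([np.cos(th),np.sin(th)]); ey=np.array([-ex[1],ex[0]]); c=np.array([.4738,-.3309])
for n in ("scene0","side0"):
    im,W=load(n); P=W.reshape(-1,3); P=P[np.isfinite(P).all(1)]
    D=(P[:,:2]-c); a=D@ex; b=D@ey; z=P[:,2]
    for x0 in (-20,0,20):
        k=(abs(a*1000-x0)<8)&(abs(b)<.06)&(z>.117)&(z<.13); s=np.sort(b[k]*1000); h=np.histogram(s,np.arange(-60,61,4))[0]; print(n,x0,s[[0,1,2,-3,-2,-1]].round(1),h)
    k=(abs(b)<.09)&(abs(a)<.13)&(z>.117)&(z<.13); print("a",np.sort(a[k])[[0,3,-4,-1]].round(4))
    # tray: rim points
    x,y,z=W[...,0],W[...,1],W[...,2]
    k=((z>.008)&(z<.02)&(x>.3)&(x<.66)&(y>.17)&(y<.48)).astype(np.uint8)
    m,lab,st,_=cv2.connectedComponentsWithStats(k); i=1+st[1:,4].argmax(); Q=W[lab==i][:,:2]
    print("tray",cv2.minAreaRect((Q*1000).astype(np.float32)), np.percentile(Q,[1,99],axis=0))
    g=cv2.cvtColor(im,cv2.COLOR_BGR2HSV); u,v=((437,232) if n=="scene0" else (195,222)); print(im[v,u],g[v,u], im[v+ (30 if n=='scene0' else 55),u-(80 if n=='scene0' else 0)])
# tray corners from pixels, cast on z=.015
for n,px in (("scene0",[(384,196),(459,193),(495,267),(405,272)]),("side0",[(119,207),(236,176),(273,222),(146,267)])):
    z=np.load(f"pics/{n}.npz"); R=cv2.Rodrigues(z["rvec"])[0]; C=-R.T@np.ravel(z["tvec"]); o=[]
    for u,v in px:
        d=R.T@np.array([(u-z["cx"])/z["fx"],(v-z["cy"])/z["fy"],1]); o.append((C+d*(.015-C[2])/d[2])[:2])
    o=np.array(o); print(n,o.round(3).tolist(),o.mean(0),np.linalg.norm(np.roll(o,-1,0)-o,axis=1).round(3))
E
```

```text
scene0 -20 [-41.1 -41.1 -38.9  27.   27.3  28.1] [ 0  0  0  0  2 11 12  1  0  0  0  0  0  0  0  0  0  0  0  0  4 13  1  0
  0  0  0  0  0  0]
scene0 0 [-34.4 -33.9 -33.7  29.1  29.3  30.8] [ 0  0  0  0  0  0 10  9  0  0  0  0  0  0  0  0  0  0  0  0  0 13  6  0
  0  0  0  0  0  0]
scene0 20 [-36.7 -36.1 -35.4  29.9  30.1  32.1] [ 0  0  0  0  0  2 10  4  0  0  0  0  0  0  0  0  0  0  0  0  0 12  4  1
  0  0  0  0  0  0]
a [-0.0979 -0.0959  0.1018  0.1024]
tray ((466.3243408203125, 330.2149658203125), (224.20822143554688, 297.1565856933594), 84.55401611328125) [[0.3139008  0.20829849]
 [0.62015264 0.45063997]]
[110 107 107] [120   7 110] [95 92 89]
side0 -20 [-36.  -35.8 -34.9  31.5  31.8  32. ] [ 0  0  0  0  0  0 26 27  0  0  0  0  0  0  0  0  0  0  0  0  0 16 30  1
  0  0  0  0  0  0]
side0 0 [-32.7 -32.5 -32.5  32.2  32.4  32.6] [ 0  0  0  0  0  0  4 32  6  0  0  0  0  0  0  0  0  0  0  0  0  4 31  4
  0  0  0  0  0  0]
side0 20 [-38.8 -38.  -37.8  30.8  31.   32. ] [ 0  0  0  0  0  7 22 11  0  0  0  0  0  0  0  0  0  0  0  0  0 21 19  0
  0  0  0  0  0  0]
a [-0.1026 -0.1022  0.0972  0.0982]
tray ((463.6258544921875, 327.9297180175781), (230.7432403564453, 294.3617248535156), 84.49382781982422) [[0.31003536 0.20531446]
 [0.61444575 0.44924229]]
[139 146 148] [ 23  16 148] [156 179 187]
scene0 [[0.308, 0.238], [0.331, 0.45], [0.629, 0.417], [0.608, 0.205]] [0.46882442 0.32731568] [0.213 0.299 0.213 0.302]
side0 [[0.332, 0.45], [0.612, 0.415], [0.595, 0.207], [0.311, 0.223]] [0.462626  0.3239011] [0.282 0.209 0.284 0.227]
```

Run:
```python
from cell import env,kin,camera,calibration
from h import *
p=np.array([.4744,-.3315]); o=q(np.radians(43.45-90))
env.grip(.085,40)
env.reach([*p,.26],o)
print(env.movel([*p,.1685],velocity=.08,stop_force=8)); s=env.get_state(); print(s["tcp_pos"],s["force"],s["time"])
env.grip(.05,40); s=env.get_state(); print(s["tcp_pos"],s["opening"],s["gripper_force"],s["force"])
```

```text
False
[ 0.47468241 -0.3317452   0.16902978] [ 0.02821802 -0.6169733   0.69288443] 4.9833
[ 0.47442637 -0.33143429  0.169361  ] 0.06439524712041034 42.78028670756612 [-2.87494437  2.35280108  6.27549607]
```

Run:
```python
from cell import env,kin,camera,calibration
from h import *
p=np.array([.4744,-.3315])
env.movel([*p,.205],velocity=.03); s=env.get_state(); print(s["opening"],s["force"])
env.movel([*p,.34],velocity=.12); s=env.get_state(); print(s["opening"],s["gripper_force"],s["force"],s["time"])
for n in ("side","scene"):
    im,d=camera(n); c=calibration(n); np.savez(f"pics/{n}1.npz",im=im,d=d,**c)
    W=cloud(d,c); x,y,z=W[...,0],W[...,1],W[...,2]
    k=(z>.075)&(z<.1)&(abs(x-.48)<.14)&(abs(y+.34)<.14); r=cv2.minAreaRect((W[k][:,:2]*1000).astype(np.float32)); print(n,r,np.median(z[k]))
a=np.load("pics/side1.npz")["im"][230:,280:560]; b=np.load("pics/scene1.npz")["im"][100:350,60:340]
cv2.imwrite("pics/l1.png",np.hstack([a,b]))
```

```text
0.06446595397073195 [-0.05299705  0.69439255 -1.5669738 ]
0.06462262292506542 43.78907811209501 [ 0.11241923 -0.73159046 -1.33431366] 7.9583
side ((463.44403076171875, -346.68450927734375), (162.06832885742188, 72.71830749511719), 62.098175048828125) 0.0897286083875466
scene ((484.6622314453125, -339.8341064453125), (202.1258544921875, 89.22400665283203), 43.629722595214844) 0.08625711145456194
```

View pics/l1.png

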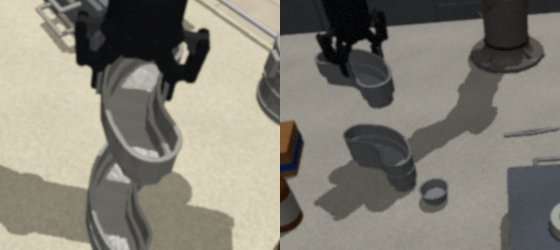

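The pictures show one dish held level (at (140,130) left and (365,75) right), with the other two still in place at their spot. Now the placing.

Run:
```python
from cell import env,kin,camera,calibration
from h import *
p=np.array([.460,.276]); o=q(np.radians(84.4))
env.reach([*p,.22],o)
s=env.get_state(); print(s["time"],s["opening"],s["tcp_pos"])
env.movel([*p,.115],velocity=.1)
print(env.movel([*p,.101],velocity=.015,stop_force=3)); s=env.get_state(); print(s["tcp_pos"],s["force"],s["opening"])
env.grip(.08); s=env.get_state(); print(s["tcp_pos"],s["opening"],s["gripper_force"],s["time"])
env.movel([*p,.19],velocity=.12)
hp=np.array([.6255,.0369]); env.grip(.034)
env.reach([*hp,.22],q(np.radians(-5.2)))
im,d=camera("side"); c=calibration("side"); W=cloud(d,c); x,y,z=W[...,0],W[...,1],W[...,2]
k=(z>.05)&(z<.07)&(x<.66)&(y>.15); print("dish",k.sum(),cv2.minAreaRect((W[k][:,:2]*1000).astype(np.float32)),np.median(z[k]))
cv2.imwrite("pics/p1.png",im); s=env.get_state(); print(s["time"],s["tcp_pos"],s["opening"],s["qpos"])
```

```text
10.275 0.06439485668661338 [0.46079198 0.27490762 0.22028013]
True
[0.45999016 0.27596123 0.10436976] [ 0.11024676 -1.30655822  5.02114957] 0.06460219847990101
[0.45923913 0.27562349 0.10370714] 0.07973750010638701 0.0 12.475
dish 1801 ((420.9295654296875, 748.5458374023438), (462.630615234375, 1043.4945068359375), 23.20368194580078) 0.05717618983713999
15.025 [0.6250268  0.03890122 0.21943519] 0.03408372040330617 [-0.7958416   0.67154856  0.9350082   1.79701114 -0.63542815  1.0071902
  0.30814322]
```

View pics/p1.png

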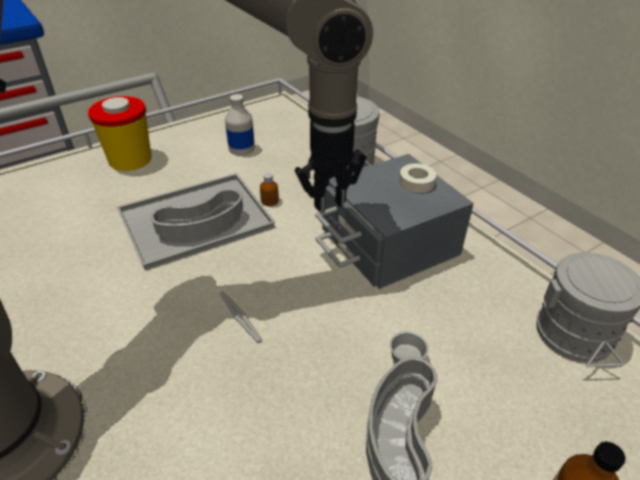

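The dish stands in the tray at (198,217), with the side towards the vial free. The gripper is above the handle at (330,200).

Run:
```python
from cell import env,kin,camera,calibration
from h import *
a=np.radians(-5.2); xu=np.array([np.cos(a),np.sin(a)]); hp=np.array([.6255,.0369])
print(env.movel([*hp,.157],velocity=.08,stop_force=8)); s=env.get_state(); print(s["tcp_pos"],s["force"])
env.grip(0.0,25); s=env.get_state(); print(s["tcp_pos"],s["opening"],s["gripper_force"],s["force"])
if s["opening"]>.006:
    e=hp-.166*xu
    print(env.movel([*e,.157],velocity=.09,stop_force=15)); s=env.get_state(); print(s["tcp_pos"],s["force"],s["opening"],s["time"])
```

```text
True
[0.62537213 0.03682752 0.15734816] [-1.09230774  0.03321838  6.78749949]
[0.62378289 0.0370818  0.15632643] 0.009136370169295447 24.550204575061798 [-2.93678693  0.73325665  4.48519574]
True
[0.47090705 0.0504124  0.15623889] [-1.10713965  0.16467057  4.23860863] 0.009229796943546266 17.6333
```

Run:
```python
from cell import env,kin,camera,calibration
from h import *
env.grip(.034)
env.movel([.4709,.0504,.27],velocity=.2)
env.reach([.47,.05,.32],q(np.radians(84.8)))
c=calibration("wrist"); im,d=camera("wrist"); np.savez("pics/w2.npz",im=im,d=d,**c); cv2.imwrite("pics/w2.png",im)
im,d=camera("side");c=calibration("side"); np.savez("pics/side2.npz",im=im,d=d,**c)
W=cloud(d,c); x,y,z=W[...,0],W[...,1],W[...,2]
k=(z>.112)&(z<.125)&(x<.66)&(x>.4)&(y<.16)&(y>-.1); print(cv2.minAreaRect((W[k][:,:2]*1000).astype(np.float32)))
s=env.get_state(); print(s["time"],s["tcp_pos"],s["qpos"])
```

```text
((590.7025146484375, 35.95336151123047), (203.77340698242188, 153.28895568847656), 85.25025177001953)
19.975 [0.46975571 0.04998872 0.31943455] [-1.0397038   0.14950577  0.90229109  2.04620763 -0.13794812  1.00775303
  1.41013851]
```

View pics/w2.png

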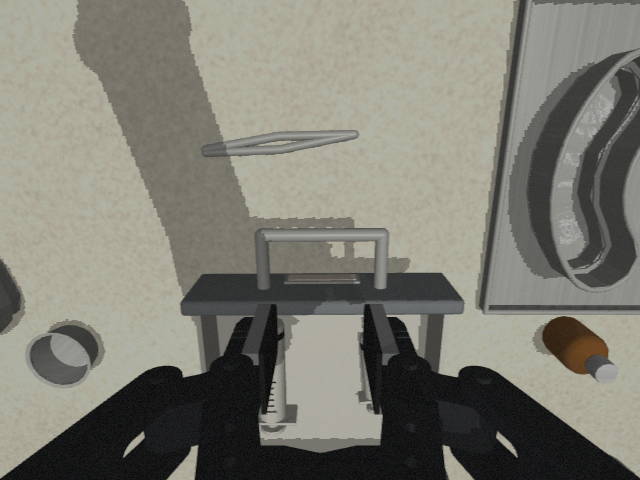

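The wrist view shows the open drawer with the handle bar at (322,236). Two syringes lie partly behind the fingers, near (275,370) and (368,375). I'll shift the hand further in to see them clear.

Run:
```python
from cell import env,kin,camera,calibration
from h import *
env.movel([.565,.042,.33],velocity=.2)
c=calibration("wrist"); im,d=camera("wrist"); np.savez("pics/w3.npz",im=im,d=d,**c); cv2.imwrite("pics/w3.png",im)
W=cloud(d,c)
def show(z,name,W,u,v): print(name,W[v,u].round(4))
z=np.load("pics/w2.npz"); W2=cloud(z["d"],z)
for u in (275,322,370): print("bar",W2[228:246,u][np.nanargmax(W2[228:246,u,2])].round(4), W2[236,u].round(4))
s=env.get_state(); print(s["time"])
x,y,z=W[...,0],W[...,1],W[...,2]
k=((z>.082)&(z<.105)&(x>.5)&(x<.66)&(y>-.06)&(y<.14)).astype(np.uint8)
n,lab,st,_=cv2.connectedComponentsWithStats(k)
for i in range(1,n):
    if st[i,4]>60: print(st[i],cv2.minAreaRect((W[lab==i][:,:2]*1000).astype(np.float32)),np.percentile(z[lab==i],[5,50,95]).round(4))
```

```text
bar [0.4707 0.0164 0.108 ] [0.4701 0.0165 0.1075]
bar [0.4718 0.0508 0.1073] [0.4736 0.0507 0.1065]
bar [0.4742 0.0858 0.1077] [0.4768 0.0857 0.1068]
20.6583
[261 134 119  29 720] ((507.2265319824219, 46.43806457519531), (84.87710571289062, 18.941925048828125), 86.70328521728516) [0.0839 0.0957 0.1044]
[183 154  72   9 191] ((508.95648193359375, -27.31932830810547), (5.307311058044434, 52.46773147583008), 1.2971781492233276) [0.0834 0.0966 0.1046]
[388 154  61   8 161] ((521.556884765625, 117.18003845214844), (45.446353912353516, 5.008975028991699), 78.6888427734375) [0.0828 0.0966 0.1048]
[ 196  187   23  161 1300] ((592.8469848632812, -52.77865219116211), (1.284853219985962, 134.72433471679688), 84.9692611694336) [0.0833 0.0942 0.104 ]
[ 426  186   20  144 1171] ((600.978271484375, 131.20668029785156), (1.3942795991897583, 118.4957046508789), 84.94280242919922) [0.0834 0.0942 0.1041]
[ 243  192   52  142 3452] ((596.823486328125, -0.749114990234375), (43.510311126708984, 118.10612487792969), 78.26739501953125) [0.0882 0.0976 0.1005]
[ 359  209   34   95 1683] ((599.9725952148438, 84.82291412353516), (27.361675262451172, 82.1529769897461), 85.69400787353516) [0.0843 0.0896 0.0917]
```

View pics/w3.png

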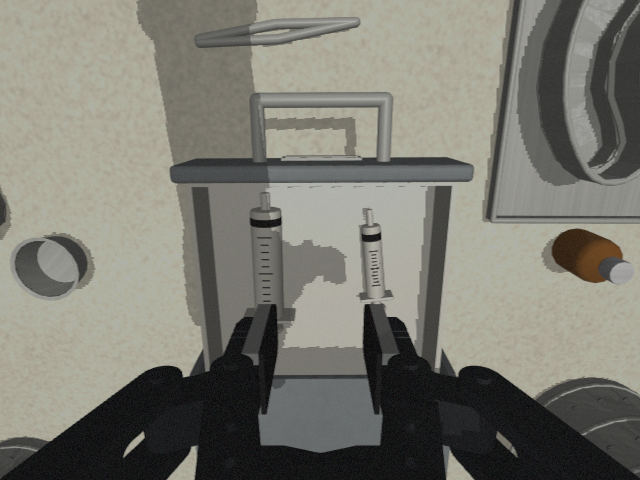

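The larger syringe is the left one, barrel at (267,260); the smaller is at (372,262).

Run:
```python
from cell import env,kin,camera,calibration
from h import *
z=np.load("pics/w3.npz"); W=cloud(z["d"],z); x,y,h=W[...,0],W[...,1],W[...,2]
k=(h>.096)&(h<.104)&(x>.545)&(x<.64)&(abs(y)<.03); 
P=W[k][:,:2]
for _ in range(2):
    f=np.polyfit(P[:,0],P[:,1],1); P=P[abs(np.polyval(f,P[:,0])-P[:,1])<.011]
print(len(P),f,P.min(0),P.max(0))
k=(h>.083)&(h<.104)&(x>.5)&(x<.66)&(abs(y)<.035); xs=W[k][:,0]; k2=x[k]>.53; print(xs[k2].min(),xs.max())
xm=.5968; m=np.array([xm,np.polyval(f,xm)]); ang=np.arctan(f[0]); print(m,np.degrees(ang))
np.savez("syr.npz",m=m,ang=ang)
o=q(ang+np.pi/2)
env.grip(.048,25)
env.reach([*m,.22],o)
print(env.movel([*m,.150],velocity=.08,stop_force=6)); s=env.get_state(); print(s["tcp_pos"],s["force"],s["opening"])
env.grip(.01); s=env.get_state(); print(s["tcp_pos"],s["force"],s["opening"],s["gripper_force"],s["time"])
```

```text
2089 [-0.08101838  0.04296544] [ 0.54937759 -0.01817957] [0.63949348 0.00783851]
0.5366533743796794 0.6570770351062974
[ 0.5968     -0.00538633] -4.631894411100114
False
[ 0.59714279 -0.00554992  0.1503938 ] [-0.18540912 -0.66310573  0.42743865] 0.048106707560365135
[ 0.59716692 -0.00540501  0.15061128] [-0.67926423  0.39513899  4.08926613] 0.024139553755938986 24.78210210800171 22.8667
```

Run:
```python
from cell import env,kin,camera,calibration
from h import *
m=np.load("syr.npz")["m"]
env.movel([*m,.165],velocity=.04); env.movel([*m,.27],velocity=.15); s=env.get_state(); print(s["opening"],s["gripper_force"],s["force"])
t=np.array([.470,.380])
env.reach([*t,.20],q(np.radians(84.4)))
env.movel([*t,.088],velocity=.12)
print(env.movel([*t,.0755],velocity=.012,stop_force=2)); s=env.get_state(); print(s["tcp_pos"],s["force"],s["opening"])
env.grip(.045); s=env.get_state(); print(s["tcp_pos"],s["opening"],s["gripper_force"],s["time"])
env.movel([*t,.2],velocity=.12)
# back to the handle
env.grip(.034)
env.reach([.4715,.0505,.22],q(np.radians(-5.2)))
im,d=camera("side"); c=calibration("side"); np.savez("pics/side4.npz",im=im,d=d,**c); cv2.imwrite("pics/s4.png",cv2.resize(im[130:300,90:470],(800,358)))
W=cloud(d,c); x,y,z=W[...,0],W[...,1],W[...,2]
s=env.get_state(); print(s["time"],s["tcp_pos"])
```

```text
0.0241399087719523 24.500933289527893 [ 0.57412768 -0.25628789 -0.332201  ]
True
[0.46993889 0.37999253 0.07811869] [-1.22352523  0.03253869  6.29613024] 0.024628449226204937
[0.46926373 0.37967096 0.07731748] 0.04500560800418621 0.0 27.9667
30.7 [0.47201826 0.05183228 0.21995881]
```

View pics/s4.png

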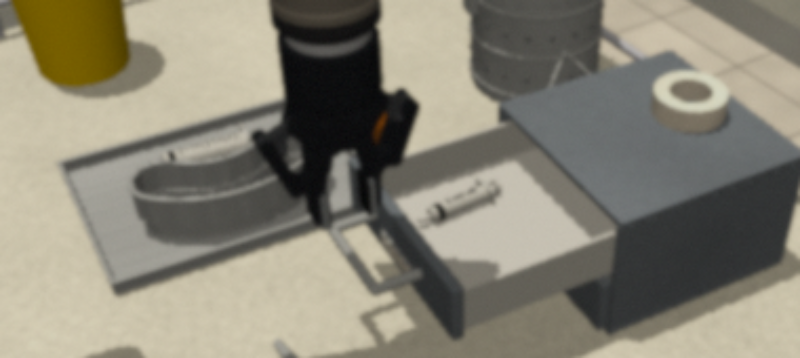

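The syringe lies in the tray behind the dish at about (205,148), and the smaller one is still in the drawer at (462,203). Next I shut the drawer.

Run:
```python
from cell import env,kin,camera,calibration
from h import *
a=np.radians(-5.2); xu=np.array([np.cos(a),np.sin(a)]); b=np.array([.4715,.0507])
env.movel([*b,.157],velocity=.1,stop_force=8)
env.grip(0.0,25); s=env.get_state(); print(s["tcp_pos"],s["opening"])
e=b+.166*xu
print(env.movel([*e,.157],velocity=.08,stop_force=15)); s=env.get_state(); print(s["tcp_pos"],s["force"],s["opening"],s["time"])
if s["opening"]>.006:
    env.grip(.034); env.movel([*s["tcp_pos"][:2],.25],velocity=.15)
    env.reach([.45,-.1,.35],q(np.radians(-5.2)))
    for n in ("scene","side"):
        im,d=camera(n); c=calibration(n); W=cloud(d,c); x,y,z=W[...,0],W[...,1],W[...,2]
        k=(z>.09)&(z<.12)&(x>.59)&(x<.645)&(y>-.03)&(y<.1); Q=W[k][:,:2]-np.array([.6672,.0331]); print(n,k.sum(),"bar front rel",np.percentile(Q@xu,[2,10,50]).round(4))
        np.savez(f"pics/{n}5.npz",im=im,d=d,**c)
    A=np.load("pics/scene5.npz")["im"][170:400,100:510]; B=np.load("pics/side5.npz")["im"][130:480,90:480]
    C=np.zeros((350,800,3),np.uint8); C[:230,:410]=A; C[:,410:]=B; cv2.imwrite("pics/f5.png",C)
```

```text
[0.47201715 0.0507573  0.1575477 ] 0.00897273615960927
True
[0.62382117 0.03753013 0.15758054] [-2.58783212  1.19049167  8.59021284] 0.009194613894438822 33.5333
scene 240 bar front rel [-0.0446 -0.0419 -0.0378]
side 289 bar front rel [-0.0493 -0.0485 -0.0441]
```

View pics/f5.png

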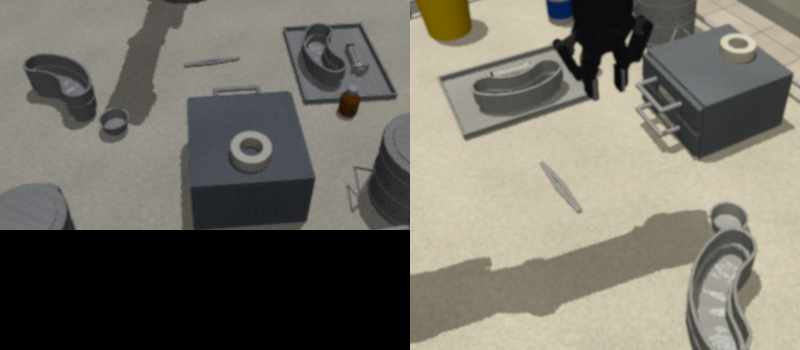

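The side and scene views show everything in place, and the drawer looks shut. I'll confirm it with a slow push of the closed fingers on the bar.

Run:
```python
from cell import env,kin,camera,calibration
from h import *
a=np.radians(-5.2); xu=np.array([np.cos(a),np.sin(a)]); b=np.array([.6238,.0375])
env.grip(0.0,25)
p=b-.05*xu; env.reach([*p,.22],q(np.radians(84.8)))
env.movel([*p,.16],velocity=.12)
print(env.movel([*(b-.022*xu),.16],velocity=.06,stop_force=8))
print(env.movel([*(b+.01*xu),.16],velocity=.02,stop_force=10)); s=env.get_state(); print((s["tcp_pos"][:2]-b)@xu,s["force"]@[*xu,0])
print(env.movel([*(b+.01*xu),.16],velocity=.02,stop_force=15)); s=env.get_state(); print((s["tcp_pos"][:2]-b)@xu,s["force"]@[*xu,0])
env.movel([*p,.16],velocity=.1); env.movel([*p,.3],velocity=.15); env.dwell(.3)
im,d=camera("scene"); c=calibration("scene"); 
def bar(d,c):
    W=cloud(d,c); x,y,z=W[...,0],W[...,1],W[...,2]
    k=(z>.09)&(z<.12)&(x>.59)&(x<.66)&(y>-.03)&(y<.1); Q=(W[k][:,:2]-[.6672,.0331])@xu; return k.sum(),np.percentile(Q,[2,10,25,50]).round(4)
print("now",bar(d,c)); o=np.load("pics/scene0.npz"); print("start",bar(o["d"],o)); o=np.load("pics/scene5.npz"); print("prev",bar(o["d"],o))
print(env.get_state()["time"])
```

```text
False
True
-0.016154538279022294 0.15994741531109113
True
-0.015662406078817265 0.5153231004685502
now (np.int64(248), array([-0.0444, -0.0424, -0.0402, -0.038 ]))
start (np.int64(248), array([-0.0444, -0.0429, -0.0408, -0.0384]))
prev (np.int64(249), array([-0.0445, -0.0418, -0.0399, -0.0377]))
41.725
```

```bash
python3 -c "
from cell import job
print(job.job_done())"
```

```text
the job is handed in; nothing more can be done
None
```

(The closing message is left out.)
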